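# Lock the cover plate over a mixer's sample well

## Robot

A 6-joint arm with a two-finger parallel gripper is mounted at the origin on the work surface. World frame = base frame: x ahead of the robot, y to its left, z up, the work surface at z = 0. Lengths are in m, angles in rad, forces in N, time in s.
With the tool pointing down it reaches from about 0.35 to 0.775 m from the base axis. Payload 7.3 kg.
Tool frame: the origin (TCP) lies at the very end of the fingers, on their centre line; the grasp point (between the pads) lies 19 mm behind it; z points along the fingers, y is the line along which they close (so a half turn about z gives the same grasp; the last joint's range is limited). The gripper opens to 92 mm and grips with 3 to 60 N. Pads are 19 mm wide; open, the fingers measure 130 mm over their backs; the gripper's body (75 mm by 190 mm) begins 47 mm behind the grasp point.
Start: joints at [-1.425, 0.342, 1.524, -0, 1.275, -0.146], TCP at [0.151, -0.503, 0.194] pointing down, gripper open.
Joint ranges: [-2.53, 2.53], [-0.77, 2.02], [0.04, 2.7], [-1, 4.14], [0.28, 2.66], [-3.11, 3.11]. Speed limits (rad/s): [2.57, 2.57, 3.14, 3.14, 3.14, 3.14].

## Interface

Orientations are given as [roll, pitch, yaw] about the fixed x, y, z axes, in that order (R = Rz(yaw) Ry(pitch) Rx(roll)).
In Python, from cell import robot gives the robot as it stands. The module is installed in compiled form; this text tells all that it offers.
- The arm moves only by the tool arm_command, never from a script. Its argument "moves" is a list of rows, each a list of 3 entries, a list of its own where there are three numbers: the shift along the tool's x, y, z in m, then the turn, a rotation vector about the tool's x, y, z in rad, then the finger opening in m, from 0 to 0.0918. In form: [[[dx, dy, dz], [ax, ay, az], claw], ...]. A call has exactly 5 rows; each row is the pose to reach, as a shift and turn from the pose commanded when the call began, along the tool's axes at that moment; what a row does not reach only later rows make up. A row lasts 1/10 s, in which the tool goes at most 50 mm and 8.59 degrees, less where a joint would pass 70% of its speed; a pose out of reach is approached as far as the arm can. A call with a gripper value outside its range is refused whole. The fingers move at their own pace and stop on an object; "squeeze" is the grip in N (left out, the last holds). Time passes only in rows, so rows that repeat a pose let the fingers close, or fill a call up. It gives the time, the measured TCP pose, the force, the opening and the grip force at its end, in the units of the state.
- robot.observe(): the state, without advancing time (a new reading comes with each control period).
- robot.read_camera(name): name is "scene" or "top" or "wrist"; returns the picture (420x560x3 uint8, red, green, blue); there is no depth.
- robot.camera_model(name): a dict with "fx", "fy", "cx", "cy" (pixels), "R" (3x3) and "t" (3): a world point X has camera coordinates R X + t. Camera axes: x right, y down, z forward; pixel columns grow to the right and rows downward; lengths in m; the calibration is good to about 2 mm. A picture is of the moment at which its call begins: read the wrist's pose just before it. camera_model takes no time and is no camera call; for the wrist camera it gives the pose at the moment of the call.
- robot.hand_in(): hands the job in; it is judged then, once.
The state is a dict: "time": time; "qpos": joint angles; "qvel": joint speeds; "joint_efforts": joint torques, N m; "tool_pos": TCP position; "tool_rot": TCP orientation; "contact_force": force on the tool from outside, world axes, zero at the start; "torque": the same for the moment, N m; "opening": finger opening in m; "grip_force": force on a finger pad.
Only numpy, scipy, OpenCV 4.12 (cv2) and the standard library are available. Lean on these libraries where they do the work, as an engineer would, in place of code of your own. Each camera call takes 0.05 s, during which the arm holds its last target. There are 200 camera calls.

## Task

Close the sample carrier: the steel cover plate is propped on the head of the stud, so push it forward by its tail lip until its eye drops over the stud's head, and leave it lying flat on the block, fully home under the head. Then pull the lock pin out of its upright holder and set it all the way down in the hole behind the plate's tail so that the plate cannot slide back, and let go of it. Leave the beaker and the jars to either side of the carrier standing where they are.

Things in the scene. Friction and masses are not known exactly. Their poses are not given: they have to be found in the camera images.
- carrier: Sample carrier, grey painted block fixed to the table, 240 x 130 x 30 mm (x, y, z). Origin at the centre of its underside; x is the way the plate is pushed, z up; top face at z = 30 mm. A round sample well is marked in its middle. Two guide cheeks, 12 mm high, 8 mm thick, stand on top from x = -115 to +15 mm, inner faces at y = -52 and +52 mm; the plate runs between them.
- stud (a point): Centre of the top of the mushroom-shaped stud fixed on the carrier, at x = 55, y = 0, z = 76 mm in the carrier's frame. Round head 54 mm across and 6 mm thick (underside 40 mm above the block's top) on a neck 16 mm across.
- plate_tail (a point): Steel cover plate, loose, 154 x 98 x 5 mm, 0.3 kg: middle of its tail edge, at the underside; x runs along the plate to its nose, z is its upward normal. At the start this edge rests on the block between the cheeks and the eye's far rim rests on the stud's head, nose tilted up by 0.34 rad. Fully home the plate is flat and this point is at x = -45, z = 30 mm in the carrier's frame.
- plate_lip (a point): Centre of the back face of the upright lip on the plate's tail edge, 20 mm above the plate's underside: push here. Lip 60 mm wide, 5 mm thick, reaching 35 mm above the underside, square to the plate, so that at the start it leans back towards the pusher (its top 12 mm behind the tail edge).
- plate_eye (a point): Centre of the plate's oblong eye, 115 mm ahead of its tail edge. The eye is 46 mm along the plate and 70 mm across: too short for the head when level. When the plate is pushed forward (13 to 48 mm) the far rim drops off the far side of the head, the near rim goes under it and the plate falls flat; fully home, the near rim meets the stud's neck.
- pin_hole (a point): Centre of the mouth of the round pin hole in the carrier's top face, at x = -58, y = 0, z = 30 mm in the carrier's frame: 15 mm in diameter, 26 mm deep. The plate covers it unless it is pushed home to within about 6 mm.
- pin_knob (a point): Lock pin, 0.1 kg, upright: centre of the plain metal cylindrical knob at its top, 26 mm across and 25 mm high. Below it a steel shank 12 mm across and 80 mm long, with a bevelled foot 92.5 mm below this point. It stands in its holder at the start. z along the pin, upward.
- pin_foot (a point): Centre of the lower end of the lock pin.
- cup_mouth (a point): Centre of the mouth of the pin's holder, a grey upright tube 42 mm across and 60 mm high with a wider foot (68 mm), fixed to the table; its bore is 17 mm across and 54 mm deep. The pin's knob begins 26 mm above the mouth, so the pin must be lifted by 54 mm and more to be free.
- beaker_mid (a point): Clear beaker, 84 mm across, 100 mm high, loose bystander; half-way up. It and the pin's holder stand on opposite sides of the carrier, either way round.
- jar1_mid (a point): White jar with a tan cap, 66 mm across, 85 mm high, loose bystander; 40 mm above its underside.
- jar2_mid (a point): White jar with a tan cap, 80 mm across, 110 mm high, loose bystander; 40 mm above its underside.
There are look-alikes about, which are no part of the job. Leave any blue or orange look-alike of the part that bears pin_knob alone. Leave any yellow look-alike of the part that bears plate_tail alone.

How it is judged:
By the outcome, as a careful person would: the job done as asked, in the order asked, and still so for the second after the job is handed in, with the robot touching nothing.
It also fails if it takes over 58 s, if anything falls off the work surface, if the arm or the gripper's body presses on something with over 40 N, if the wrist force passes 120 N, or if a joint passes its speed limit or range.

## Working session

There is one attempt and no reset: what is moved stays moved. The work goes in short steps, Python scripts to look and compute and a tool call to move; the robot and the scene stay as the last step left them, time stands still between calls to the robot, and variables do not carry over. Pictures are saved under pics/ and viewed, at most 10 in all, crops included, and the job is handed in when it is done.

Besides the shell and the picture viewer there is one more tool, called after "Call:" as a command line: name --argument value ..., lists and objects as JSON in quotes. arm_command: Moves the arm, as the interface text tells. Its arguments: {"type":"object","properties":{"moves":{"type":"array"},"squeeze":{"type":"number"}},"required":["moves"]}

```bash
mkdir -p pics; cat > h.py <<'E'
import numpy as np, cv2
from cell import robot
def snap(n,f):
    m=robot.camera_model(n); im=robot.read_camera(n); cv2.imwrite(f'pics/{f}.png',im[:,:,::-1]); np.savez(f'pics/{f}.npz',im=im,**{k:np.array(v) for k,v in m.items()}); return im,m
def at_z(m,u,v,z):
    R=np.array(m['R']);t=np.array(m['t']);d=R.T@np.array([(u-m['cx'])/m['fx'],(v-m['cy'])/m['fy'],1]);c=-R.T@t
    return c+d*(z-c[2])/d[2]
def proj(m,X):
    p=np.array(m['R'])@np.array(X)+np.array(m['t']); return np.array([m['fx']*p[0]/p[2]+m['cx'],m['fy']*p[1]/p[2]+m['cy']])
E
python3 - <<'E'
from h import *
a,m=snap('scene','s0');b,k=snap('top','t0')
for x in(m,k):print({q:np.round(np.array(v),3).tolist() for q,v in x.items()})
print({q:np.round(v,3).tolist() for q,v in robot.observe().items()})
E
```

```text
{'fx': 415.876, 'fy': 415.876, 'cx': 274.45, 'cy': 209.657, 'R': [[0.003, 1.0, 0.0], [0.587, -0.001, -0.81], [-0.81, 0.003, -0.587]], 't': [-0.004, -0.256, 1.411]}
{'fx': 545.024, 'fy': 545.024, 'cx': 276.155, 'cy': 207.874, 'R': [[-0.004, -1.0, -0.017], [-0.997, 0.005, -0.076], [0.076, 0.017, -0.997]], 't': [0.044, 0.573, 1.471]}
{'time': 0.1, 'qpos': [-1.425, 0.343, 1.525, 0.0, 1.275, -0.146], 'qvel': [0.0, -0.002, -0.003, -0.0, 0.0, 0.0], 'joint_efforts': [0.001, -43.2, -24.47, 0.072, 0.053, -0.0], 'tool_pos': [0.151, -0.502, 0.193], 'tool_rot': [-3.14, -0.0, 0.292], 'contact_force': [-0.681, -0.035, -0.644], 'torque': [0.014, -0.021, 0.009], 'grip_force': 0.0, 'opening': 0.092}
```

View pics/s0.png

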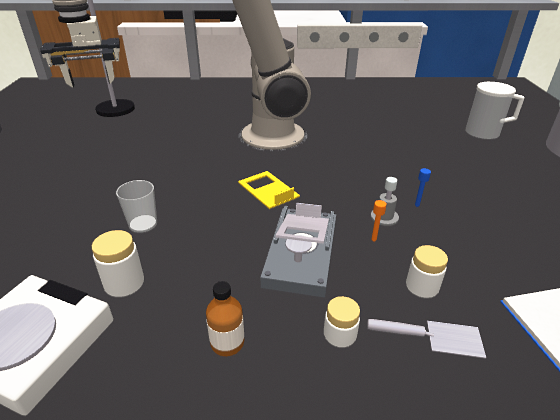

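View pics/t0.png

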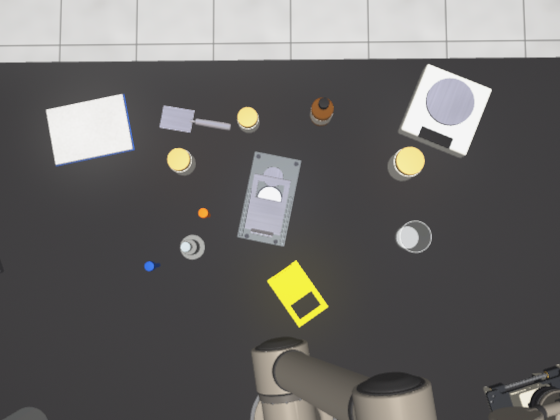

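Candidates: the pin is the metal knob in the grey holder at top (186,247). The orange (203,213) and blue (149,266) pins are decoys. The plate is the steel one on the grey block at top (268,205), and the yellow one at (298,293) is a decoy. Next I'll check this in one close crop.

```bash
python3 - <<'E'
from h import *
t=np.load('pics/t0.npz')['im'][:,:,::-1]
cv2.imwrite('pics/c0.png',cv2.resize(t[140:265,135:310],None,fx=4.5,fy=4.5,interpolation=cv2.INTER_CUBIC))
E
```

```text
(no output)
```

View pics/c0.png

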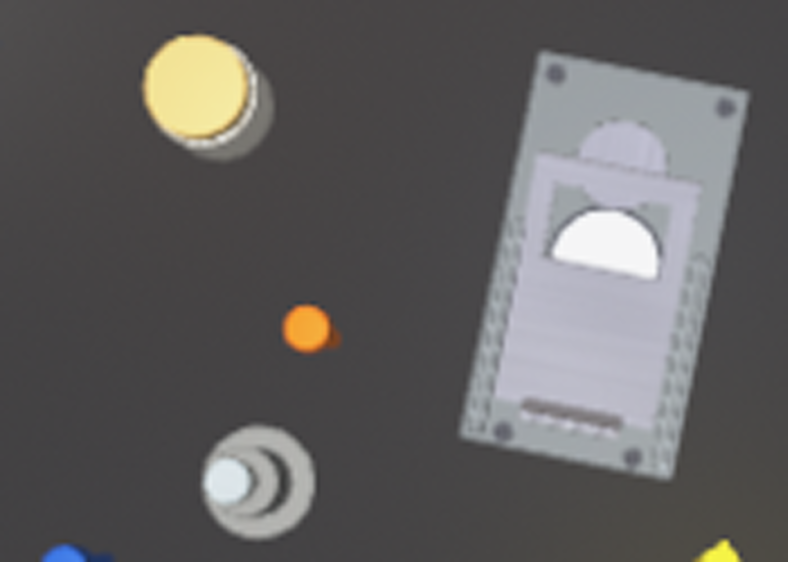

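The crop shows the block corners at (540,50), (749,92), (672,479) and (460,437). The lip band runs from (522,403) to (622,422). The metal knob is at (228,481) in the grey holder, centred at (259,482). The choice is confirmed.

```bash
cat >> h.py <<'E'
def crop(p): return (np.array(p)+.5)/4.5-.5+np.array([135,140])
E
python3 - <<'E'
from h import *
from cell import robot
d=np.load('pics/t0.npz')
m={k:d[k] for k in d.files}
C=np.array([at_z(m,*crop(p),.03) for p in [(540,50),(749,92),(672,479),(460,437)]])
print(C.round(4)); print('L',np.linalg.norm(C-np.roll(C,-1,0),axis=1))
o=C.mean(0);ax=(C[0]+C[1]-C[2]-C[3])[:2]; yaw=np.arctan2(ax[1],ax[0])
ay=(C[0]+C[3]-C[1]-C[2])[:2];yaw2=np.arctan2(ay[1],ay[0])-np.pi/2
print(o,yaw,yaw2)
Rz=np.array([[np.cos(yaw),-np.sin(yaw),0],[np.sin(yaw),np.cos(yaw),0],[0,0,1]])
W=lambda p:Rz@np.array(p)+np.array([o[0],o[1],0])
for n,p in dict(stud=(.055,0,.076),hole=(-.058,0,.03)).items(): print(n,W(p))
L=lambda w:Rz.T@(w-np.array([o[0],o[1],0]))
# lip top edge height ~ .03+.035*cos.34=.063
for p in [(522,403),(622,422)]:print('lip',L(at_z(m,*crop(p),.063)))
for p in [(540,153),(700,187)]:print('nose',L(at_z(m,*crop(p),.03+.154*np.sin(.34)+.0047)))
print('head edge stud proj',proj(m,W((.055,0,.076))))
print('knob',at_z(m,*crop((228,481)),.111),'foot ring',at_z(m,*crop((259,482)),.01))
s=np.load('pics/s0.npz');s={k:s[k] for k in s.files}
print('knob in scene',proj(s,at_z(m,*crop((228,481)),.111)),'corners', [proj(s,c).round() for c in C])
for n,p,z in [('jar2?',(195,86),.11),('orange',(306,328),.1),('blue',(65,565),.1)]: print(n,at_z(m,*crop(p),z))
E
```

```text
[[ 0.7308  0.1001  0.03  ]
 [ 0.704  -0.0272  0.03  ]
 [ 0.4691  0.0207  0.03  ]
 [ 0.4949  0.1486  0.03  ]]
L [0.13015646 0.23980872 0.13044675 0.24084042]
[0.59968619 0.06056159 0.03      ] -0.20204138411928452 -0.20277242776734616
stud [0.65356743 0.04952476 0.076     ]
hole [0.54286597 0.07220043 0.03      ]
lip [-0.09367272  0.03027951  0.063     ]
lip [-0.09304501 -0.02986927  0.063     ]
nose [0.05130923 0.04769583 0.08605701]
nose [ 0.04992267 -0.0481133   0.08605701]
head edge stud proj [272.71125183 176.25879016]
knob [0.46838383 0.27395613 0.111     ] foot ring [0.46829546 0.27353179 0.01      ]
knob in scene [391.21192999 179.01307211] corners [array([326., 287.]), array([260., 277.]), array([282., 208.]), array([336., 214.])]
jar2? [0.69642768 0.29537647 0.11      ]
orange [0.55647709 0.23158081 0.1       ]
blue [0.42064132 0.36948766 0.1       ]
```

```bash
cat >> h.py <<'E'
from scipy.spatial.transform import Rotation as Ro
O=np.array([.5997,.0606,0]);YAW=-.2024
W=lambda x,y,z:Ro.from_euler('z',YAW).apply([x,y,z])+O
L=lambda w:Ro.from_euler('z',-YAW).apply(np.array(w)-O)
def plan(*ts,yaw=YAW):
    s=robot.observe();p=np.array(s['tool_pos']);R=Ro.from_euler('xyz',s['tool_rot'])
    print('t',round(s['time'],2),'pos',p.round(4),'loc',L(p).round(4),'rot',np.round(s['tool_rot'],3),'F',np.round(s['contact_force'],1),'op',round(s['opening'],4),round(s['grip_force'],1))
    for t in ts: print(np.round(t,4),'->',R.inv().apply(np.array(t)-p).round(4),(R.inv()*Ro.from_euler('xyz',[np.pi,0,yaw])).as_rotvec().round(4))
E
python3 -c "
from h import *
plan([.36,-.3,.2],W(-.135,0,.14),W(-.135,0,.042))"
```

```text
t 0.1 pos [ 0.151  -0.5024  0.193 ] loc [-0.3264 -0.6417  0.193 ] rot [-3.14  -0.     0.292] F [-0.7 -0.  -0.6] op 0.0918 0.0
[ 0.36 -0.3   0.2 ] -> [ 0.2584 -0.1337 -0.0067] [-1.400e-03  1.000e-04  4.942e-01]
[0.4675 0.0877 0.14  ] -> [ 0.4728 -0.4741  0.0538] [-1.400e-03  1.000e-04  4.942e-01]
[0.4675 0.0877 0.042 ] -> [ 0.4728 -0.474   0.1518] [-1.400e-03  1.000e-04  4.942e-01]
```

Call:
arm_command --moves '[[[0.05,-0.026,-0.002],[0,0,0.1],0.05],[[0.1,-0.052,-0.004],[0,0,0.2],0],[[0.15,-0.078,-0.005],[0,0,0.3],0],[[0.2,-0.104,-0.006],[0,0,0.4],0],[[0.258,-0.134,-0.007],[0,0,0.494],0]]'

```text
time: 0.6
tool_pos: [0.3312, -0.327, 0.1998]
tool_rot: [-3.141, 0.0, -0.207]
contact_force: [1.3, -0.0, 0.7]
opening: 0.0565
grip_force: 0.0
```

```bash
python3 -c "
from h import *
plan(W(-.135,0,.14),W(-.135,0,.042))"
```

```text
t 0.6 pos [ 0.3312 -0.327   0.1998] loc [-0.1851 -0.4336  0.1998] rot [-3.141  0.    -0.207] F [ 1.3 -0.   0.7] op 0.0565 0.0
[0.4675 0.0877 0.14  ] -> [ 0.0482 -0.4338  0.0599] [-0.0002  0.0002 -0.0043]
[0.4675 0.0877 0.042 ] -> [ 0.0482 -0.4338  0.1579] [-0.0002  0.0002 -0.0043]
```

Call:
arm_command --moves '[[[0.005,-0.045,0.006],[0,0,0],0],[[0.01,-0.09,0.012],[0,0,0],0],[[0.015,-0.135,0.018],[0,0,0],0],[[0.02,-0.18,0.024],[0,0,0],0],[[0.025,-0.22,0.03],[0,0,0],0]]'

```text
time: 1.1
tool_pos: [0.399, -0.1161, 0.1696]
tool_rot: [-3.141, 0.0, -0.202]
contact_force: [0.7, -0.5, 0.1]
opening: 0.0165
grip_force: 0.0
```

Call:
arm_command --moves '[[[0.005,-0.045,0.006],[0,0,0],0],[[0.01,-0.09,0.012],[0,0,0],0],[[0.015,-0.135,0.018],[0,0,0],0],[[0.02,-0.175,0.02],[0,0,0],0],[[0.02,-0.175,0.02],[0,0,0],0]]'

```text
time: 1.6
tool_pos: [0.4541, 0.0532, 0.1493]
tool_rot: [-3.141, 0.001, -0.197]
contact_force: [-0.9, -0.5, -0.8]
opening: 0.0004
grip_force: 0.0
```

```bash
python3 -c "
from h import *
plan(W(-.135,0,.14),W(-.135,0,.042))"
```

```text
t 1.6 pos [0.4541 0.0532 0.1493] loc [-0.1412 -0.0365  0.1493] rot [-3.141e+00  1.000e-03 -1.970e-01] F [-0.9 -0.5 -0.8] op 0.0004 0.0
[0.4675 0.0877 0.14  ] -> [ 0.0064 -0.0365  0.0093] [-0.001   0.0009  0.0053]
[0.4675 0.0877 0.042 ] -> [ 0.0064 -0.0364  0.1073] [-0.001   0.0009  0.0053]
```

Call:
arm_command --moves '[[[0.004,-0.025,0.006],[0,0,0.005],0],[[0.006,-0.036,0.01],[0,0,0.005],0],[[0.006,-0.036,0.04],[0,0,0.005],0],[[0.006,-0.036,0.08],[0,0,0.005],0],[[0.006,-0.036,0.105],[0,0,0.005],0]]'

```text
time: 2.1
tool_pos: [0.4654, 0.0826, 0.0427]
tool_rot: [3.141, 0.003, -0.207]
contact_force: [0.2, -1.3, -0.0]
opening: 0.0007
grip_force: 0.0
```

```bash
python3 -c "
from h import *
snap('wrist','w0')
plan(W(-.135,0,.042),W(-.12,0,.042))"
```

```text
t 2.15 pos [0.4632 0.0824 0.0398] loc [-0.1381 -0.0061  0.0398] rot [ 3.139  0.008 -0.208] F [-2.  -0.2 -3.9] op 0.0008 0.0
[0.4675 0.0877 0.042 ] -> [ 0.003  -0.0061 -0.0022] [ 0.0022  0.0081 -0.0052]
[0.4821 0.0847 0.042 ] -> [ 0.018  -0.0062 -0.0023] [ 0.0022  0.0081 -0.0052]
```

View pics/w0.png

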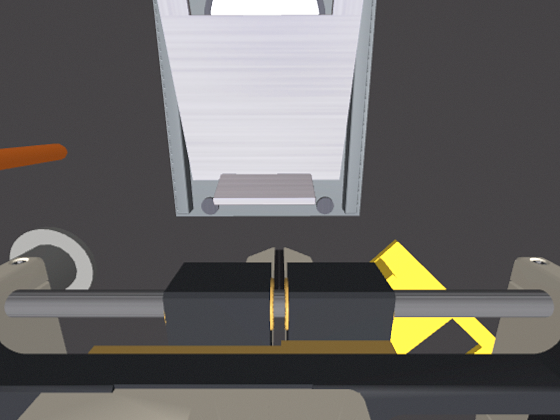

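The picture shows the lip at (265,190), straight ahead of the closed fingers at (279,300). The fingers sit about 6 mm to one side, which I'll correct while advancing.

Call:
arm_command --moves '[[[0.003,-0.006,-0.002],[0,0.006,-0.005],0],[[0.008,-0.006,-0.002],[0,0.006,-0.005],0],[[0.013,-0.006,-0.002],[0,0.006,-0.005],0],[[0.018,-0.006,-0.002],[0,0.006,-0.005],0],[[0.023,-0.006,-0.002],[0,0.006,-0.005],0]]'

```text
time: 2.65
tool_pos: [0.4916, 0.0842, 0.0478]
tool_rot: [-3.141, -0.008, -0.202]
contact_force: [-0.1, -0.3, -0.2]
opening: 0.0002
grip_force: 0.0
```

Call:
arm_command --moves '[[[0.004,0,0],[0,0,0],0],[[0.008,0,0],[0,0,0],0],[[0.012,0,0],[0,0,0],0],[[0.016,0,0],[0,0,0],0],[[0.02,0,0],[0,0,0],0]]'

```text
time: 3.15
tool_pos: [0.5104, 0.0804, 0.047]
tool_rot: [3.141, -0.006, -0.202]
contact_force: [0.2, 0.0, 0.7]
opening: 0.0004
grip_force: 0.0
```

```bash
python3 -c "
from h import *
plan(W(-.06,0,.042))"
```

```text
t 3.15 pos [0.5104 0.0804 0.047 ] loc [-0.0914  0.0014  0.047 ] rot [ 3.141 -0.006 -0.202] F [0.2 0.  0.7] op 0.0004 0.0
[0.5409 0.0727 0.042 ] -> [0.0314 0.0014 0.0052] [ 0.0001 -0.0059  0.0002]
```

Call:
arm_command --moves '[[[0.003,0,0.002],[0,-0.006,0],0],[[0.006,0.001,0.003],[0,-0.006,0],0],[[0.009,0.001,0.003],[0,-0.006,0],0],[[0.012,0.001,0.003],[0,-0.006,0],0],[[0.015,0.001,0.003],[0,-0.006,0],0]]'

```text
time: 3.65
tool_pos: [0.5249, 0.0764, 0.0441]
tool_rot: [3.142, -0.0, -0.202]
contact_force: [-0.6, 0.6, -0.3]
opening: 0.0004
grip_force: 0.0
```

```bash
python3 - <<'E'
from h import *
plan(W(-.06,0,.042))
t,_=snap('top','t1');s,_=snap('scene','s1');w,_=snap('wrist','w1')
r=lambda i:cv2.resize(i,(400,300))
cv2.imwrite('pics/m1.png',np.vstack([np.hstack([r(t[140:260,200:360]),r(s[180:300,220:380])]),np.hstack([r(w),r(w)])])[:,:,::-1])
E
```

```text
t 3.65 pos [0.5249 0.0764 0.0441] loc [-0.0765  0.0004  0.0441] rot [ 3.142 -0.    -0.202] F [-0.6  0.6 -0.3] op 0.0004 0.0
[0.5409 0.0727 0.042 ] -> [0.0165 0.0004 0.0021] [ 0.0001 -0.      0.0002]
```

View pics/m1.png

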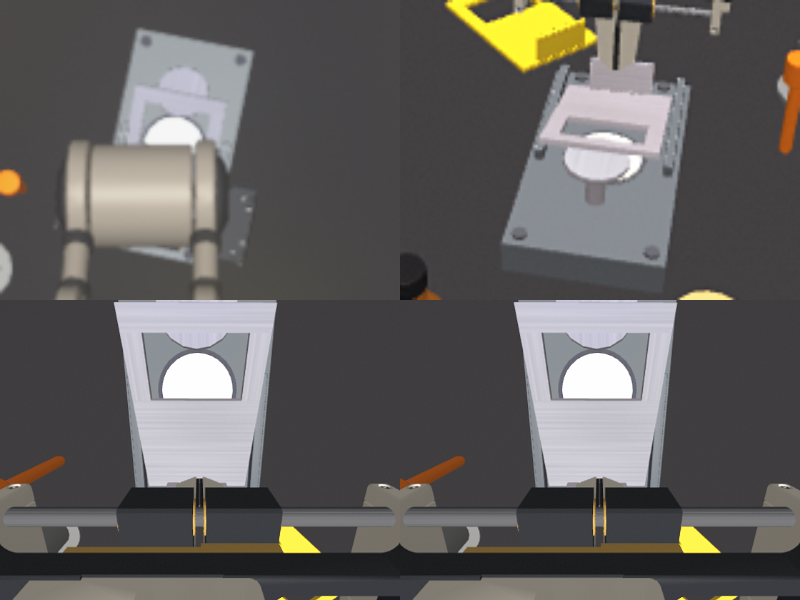

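```bash
python3 - <<'E'
from h import *
s=np.load('pics/s1.npz');w=np.load('pics/w1.npz');t=np.load('pics/t1.npz')
T=robot.observe()['tool_pos']
pts=dict(tcp=T,tcp20=np.array(T)+[0,0,.02],lipTopL=W(-.105,.03,.063),lipTopR=W(-.105,-.03,.063),tailL=W(-.093,.049,.03),tailR=W(-.093,-.049,.03),noseL=W(.0505,.049,.086),noseR=W(.0505,-.049,.086))
im=s['im'].copy();iw=w['im'].copy()
ims=cv2.resize(im[170:270,230:370],None,fx=5,fy=5)
for n,p in pts.items():
    a=proj(s,p);b=proj(w,p);print(n,a.round(1),b.round(1))
    c=((a-[230,170])*5).astype(int);cv2.circle(ims,tuple(map(int,c)),3,(255,0,0),-1);cv2.putText(ims,n,tuple(map(int,c)),0,.4,(0,160,0),1)
cv2.imwrite('pics/o1.png',ims[:,:,::-1])
E
```

```text
tcp [306.6 216.7] [279.2 242.5]
tcp20 [307.  209.7] [279.2 254.8]
lipTopL [321.2 204.5] [233.7 294.1]
lipTopR [295.7 201.6] [325.9 294.2]
tailL [327.9 219.9] [213.9 255.7]
tailR [286.6 214.9] [345.5 255.8]
noseL [323.  240.4] [166.    3.5]
noseR [274.7 234.1] [395.1   3.7]
```

View pics/o1.png

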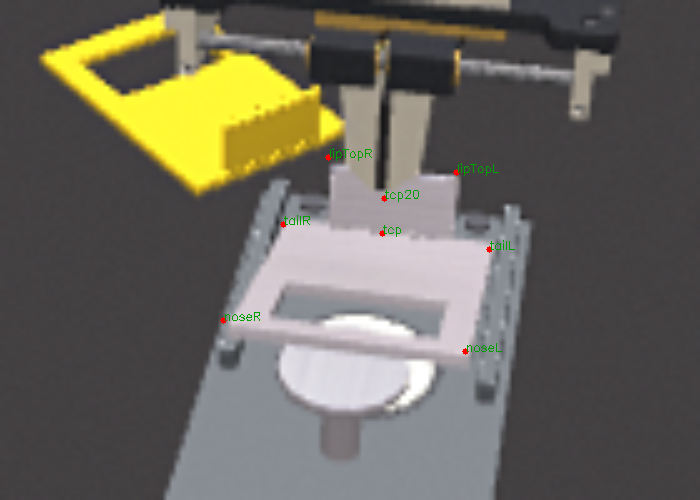

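```bash
python3 - <<'E'
from h import *
for a,b,(x0,y0,x1,y1),n in [('s0','s1',(272,214,334,250),'scene nose'),('s0','s1',(290,200,326,222),'scene lip'),('t0','t1',(248,168,294,184),'top nose'),('s0','s1',(265,270,330,292),'block')]:
    A=np.load(f'pics/{a}.npz')['im'];B=np.load(f'pics/{b}.npz')['im']
    r=cv2.matchTemplate(B[y0-12:y1+12,x0-12:x1+12],A[y0:y1,x0:x1],cv2.TM_CCOEFF_NORMED)
    _,v,_,l=cv2.minMaxLoc(r);print(n,v,np.array(l)-12)
def up(f,b):
    i=np.load(f'pics/{f}.npz')['im'][b[1]:b[3],b[0]:b[2]];return cv2.resize(i,(400,300),interpolation=cv2.INTER_CUBIC)
bs=(270,185,350,245);bt=(225,165,305,225)
cv2.imwrite('pics/c2.png',np.vstack([np.hstack([up('s0',bs),up('s1',bs)]),np.hstack([up('t0',bt),up('t1',bt)])])[:,:,::-1])
E
```

```text
scene nose 0.9997915625572205 [0 0]
scene lip 0.8768719434738159 [0 0]
top nose 0.999751627445221 [0 0]
block 0.9994394183158875 [0 0]
```

View pics/c2.png

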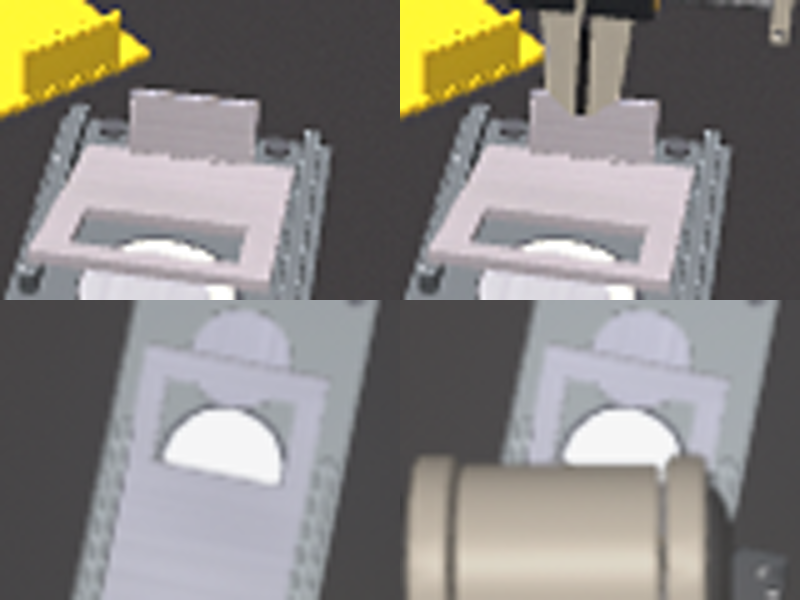

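The picture shows the plate hasn't moved. The fingertips end at scene px (306,207.6), in front of and above the lip top, while the stated TCP projects to row 216.7. I'll check which of the two is off.

```bash
python3 - <<'E'
from h import *
w=np.load('pics/w0.npz')
for y in(.065,-.065): print('block corner in w0',proj(w,W(-.12,y,.03)))
print('cup',proj(w,[.4684,.2735,.06]))
R=w['R'];c=-R.T@w['t'];print('cam',c,'axis',R[2])
w=np.load('pics/w1.npz');c=-w['R'].T@w['t'];T=np.array(robot.observe()['tool_pos']);print('cam-tcp loc',L(c)-L(T))
s=np.load('pics/s1.npz')
for z in(.044,.05,.06,.07,.08):print(z,L(at_z(s,306.4,207.6,z)))
# tip in wrist view (276,249)
for z in(.044,.05,.06,.07,.08):print(z,L(at_z(w,279,249,z)))
E
```

```text
block corner in w0 [179.54420757 214.61764346]
block corner in w0 [363.12982915 213.87637955]
cup [ -3.56172804 302.76581295]
cam [0.54223978 0.06681726 0.23330134] axis [-0.28626872  0.05953049 -0.95629825]
cam-tcp loc [0.0781705  0.00024044 0.19082121]
0.044 [-0.11240797 -0.00494349  0.044     ]
0.05 [-0.10404846 -0.00406322  0.05      ]
0.06 [-0.09011594 -0.00259611  0.06      ]
0.07 [-0.07618342 -0.001129    0.07      ]
0.08 [-0.0622509   0.00033812  0.08      ]
0.044 [-0.08144971  0.00052299  0.044     ]
0.05 [-0.07883968  0.00052665  0.05      ]
0.06 [-0.07448965  0.00053276  0.06      ]
0.07 [-0.07013961  0.00053887  0.07      ]
0.08 [-0.06578957  0.00054498  0.08      ]
```

Call:
arm_command --moves '[[[0,0,-0.015],[0,0,0],0],[[-0.02,0,-0.015],[0,0,0],0],[[-0.042,0,-0.015],[0,0,0],0],[[-0.042,0,-0.005],[0,0,0],0],[[-0.042,0,0],[0,0,0],0]]'

```text
time: 4.3
tool_pos: [0.4835, 0.0849, 0.0437]
tool_rot: [3.142, -0.0, -0.202]
contact_force: [0.5, 0.0, -0.2]
opening: 0.0006
grip_force: 0.0
```

Call:
arm_command --moves '[[[0,0,0.001],[0,0,0],0],[[0,0,0.002],[0,0,0],0],[[0,0,0.004],[0,0,0],0],[[0,0,0.006],[0,0,0],0],[[0,0,0.008],[0,0,0],0]]'

```text
time: 4.8
tool_pos: [0.4837, 0.0848, 0.036]
tool_rot: [3.142, -0.0, -0.202]
contact_force: [0.1, 0.8, -0.0]
opening: 0.0003
grip_force: 0.0
```

```bash
python3 -c "
from h import *
plan(W(-.118,0,.03))"
```

```text
t 4.8 pos [0.4837 0.0848 0.036 ] loc [-0.1185  0.0004  0.036 ] rot [ 3.142 -0.    -0.202] F [ 0.1  0.8 -0. ] op 0.0003 0.0
[0.4841 0.0843 0.03  ] -> [0.0005 0.0004 0.006 ] [ 0.0001 -0.0001  0.0002]
```

Call:
arm_command --moves '[[[0,0,0.002],[0,0,0],0],[[0,0,0.004],[0,0,0],0],[[0,0,0.006],[0,0,0],0],[[0,0,0.007],[0,0,0],0],[[0,0,0.008],[0,0,0],0]]'

```text
time: 5.3
tool_pos: [0.4835, 0.0849, 0.0281]
tool_rot: [3.142, -0.0, -0.202]
contact_force: [-0.7, -0.0, -0.2]
opening: 0.0003
grip_force: 0.0
```

The TCP is now below the block top without contact, so the real fingertips sit higher than stated. I'll go lower and look.

Call:
arm_command --moves '[[[0,0,0.002],[0,0,0],0],[[0,0,0.004],[0,0,0],0],[[0,0,0.006],[0,0,0],0],[[0,0,0.007],[0,0,0],0],[[0,0,0.007],[0,0,0],0]]'

```text
time: 5.8
tool_pos: [0.4834, 0.0848, 0.0209]
tool_rot: [3.141, 0.0, -0.202]
contact_force: [-0.9, 0.5, 0.4]
opening: 0.0003
grip_force: 0.0
```

```bash
python3 - <<'E'
from h import *
plan()
s,m=snap('scene','s2');w,n=snap('wrist','w2')
T=robot.observe()['tool_pos'];print(proj(m,T),proj(n,T))
for z in(.02,.03,.04,.05):
  p=W(-.1185,0,z);print(z,proj(m,p).round(1))
r=lambda i:cv2.resize(i,(400,300),interpolation=cv2.INTER_CUBIC)
cv2.imwrite('pics/m2.png',np.hstack([r(s[180:255,260:360]),r(w[150:300,180:380])])[:,:,::-1])
E
```

```text
t 5.8 pos [0.4834 0.0848 0.0209] loc [-0.1188  0.0004  0.0209] rot [ 3.141  0.    -0.202] F [-0.9  0.5  0.4] op 0.0003 0.0
[308.50993388 214.04868877] [279.16299745 242.02543433]
0.02 [308.3 214.4]
0.03 [308.5 211.1]
0.04 [308.7 207.7]
0.05 [308.9 204.3]
```

View pics/m2.png

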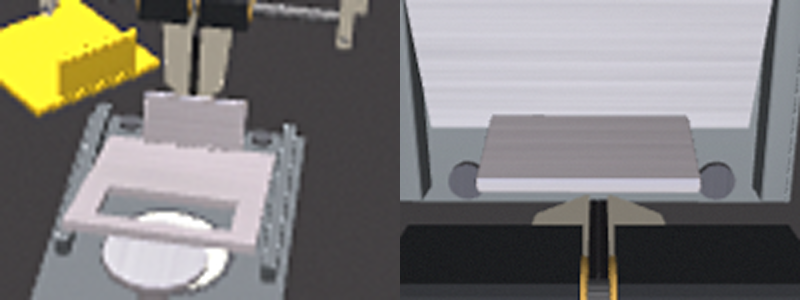

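The left panel shows the fingertips now dropping behind the lip's top edge at about (195,95). The right panel shows the lip squarely ahead of the tips. I'll lower a little more and push.

Call:
arm_command --moves '[[[0,0,0.003],[0,0,0],0],[[0.002,0,0.005],[0,0,0],0],[[0.006,0,0.005],[0,0,0],0],[[0.01,0,0.005],[0,0,0],0],[[0.014,0,0.005],[0,0,0],0]]'

```text
time: 6.4
tool_pos: [0.4972, 0.082, 0.0159]
tool_rot: [3.141, 0.001, -0.202]
contact_force: [-0.8, 0.4, -1.5]
opening: 0.0004
grip_force: 0.7
```

Call:
arm_command --moves '[[[0.004,0,0],[0,0,0],0],[[0.008,0,0],[0,0,0],0],[[0.012,0,0],[0,0,0],0],[[0.016,0,0],[0,0,0],0],[[0.02,0,0],[0,0,0],0]]'

```text
time: 6.9
tool_pos: [0.5171, 0.0779, 0.0161]
tool_rot: [3.141, 0.0, -0.202]
contact_force: [-1.6, 0.4, -0.4]
opening: 0.0004
grip_force: 0.7
```

```bash
cat >> h.py <<'E'
def nose(f):
    A=np.load('pics/t0.npz')['im'];B=snap('top',f)[0]
    r=cv2.matchTemplate(B[138:204,232:310],A[168:184,248:294],cv2.TM_CCOEFF_NORMED);_,v,_,l=cv2.minMaxLoc(r);print('nose moved px',np.array(l)-[16,30],round(v,3))
E
python3 -c "
from h import *
plan();nose('t3')"
```

```text
t 6.9 pos [0.5171 0.0779 0.0161] loc [-0.0844  0.0004  0.0161] rot [ 3.141  0.    -0.202] F [-1.6  0.4 -0.4] op 0.0004 0.7
nose moved px [ 0 -1] 0.851
```

```bash
cat >> h.py <<'E'
def diff(f):
    A=np.load('pics/s0.npz')['im'];B=snap('scene',f)[0]
    x0,y0,x1,y1=272,222,334,250
    r=cv2.matchTemplate(B[y0-10:y1+40,x0-20:x1+20],A[y0:y1,x0:x1],cv2.TM_CCOEFF_NORMED);_,v,_,l=cv2.minMaxLoc(r);print('scene nose moved px',np.array(l)-[20,10],round(v,3))
    D=np.abs(A.astype(int)-B).sum(2)[195:295,255:345]; print('changed px below row 222:',(D[27:]>60).sum())
E
python3 - <<'E'
from h import *
diff('s3')
s=np.load('pics/s3.npz')['im'];t=np.load('pics/t3.npz')['im']
r=lambda i:cv2.resize(i,(400,300),interpolation=cv2.INTER_CUBIC)
cv2.imwrite('pics/m3.png',np.hstack([r(s[185:260,255:355]),r(t[150:225,220:320])])[:,:,::-1])
E
```

```text
scene nose moved px [0 0] 0.614
changed px below row 222: 781
```

View pics/m3.png

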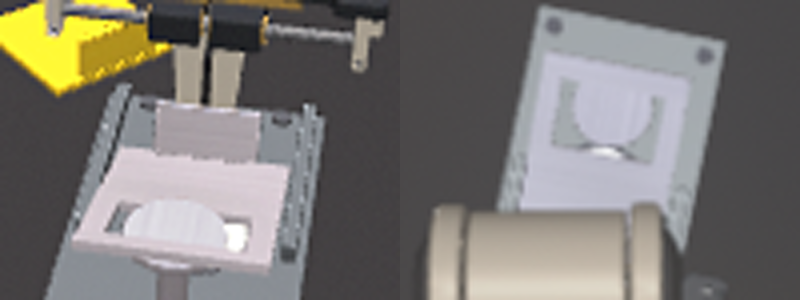

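The picture shows the plate about 20 mm forward and the eye dropping around the head, with the lip pushed squarely. I'll go on pushing.

Call:
arm_command --moves '[[[0.003,0,0],[0,0,0],0],[[0.006,0,0],[0,0,0],0],[[0.009,0,0],[0,0,0],0],[[0.012,0,0],[0,0,0],0],[[0.015,0,0],[0,0,0],0]]'

```text
time: 7.5
tool_pos: [0.5321, 0.0749, 0.0163]
tool_rot: [3.142, -0.001, -0.202]
contact_force: [-0.0, -0.3, -0.5]
opening: 0.0005
grip_force: 0.0
```

Call:
arm_command --moves '[[[0.002,0,0],[0,0,0],0],[[0.004,0,0],[0,0,0],0],[[0.005,0,0],[0,0,0],0],[[0.006,0,0],[0,0,0],0],[[0.007,0,0],[0,0,0],0]]'

```text
time: 8.0
tool_pos: [0.5385, 0.0736, 0.0161]
tool_rot: [3.142, -0.0, -0.202]
contact_force: [-0.7, -0.7, -0.1]
opening: 0.0001
grip_force: 0.0
```

Call:
arm_command --moves '[[[0.001,0,0],[0,0,0],0],[[0.002,0,0],[0,0,0],0],[[0.003,0,0],[0,0,0],0],[[0.004,0,0],[0,0,0],0],[[0.004,0,0],[0,0,0],0]]'

```text
time: 8.5
tool_pos: [0.5417, 0.0729, 0.016]
tool_rot: [3.141, 0.001, -0.202]
contact_force: [-2.7, 0.8, 2.1]
opening: 0.0006
grip_force: 1.4
```

Call:
arm_command --moves '[[[0.001,0,0],[0,0,0],0],[[0.0015,0,0],[0,0,0],0],[[0.002,0,0],[0,0,0],0],[[0.002,0,0],[0,0,0],0],[[0.002,0,0],[0,0,0],0]]'

```text
time: 9.0
tool_pos: [0.5443, 0.0723, 0.016]
tool_rot: [3.141, -0.0, -0.202]
contact_force: [-1.3, -0.1, -1.1]
opening: 0.0001
grip_force: 0.7
```

```bash
python3 - <<'E'
from h import *
plan()
w,m=snap('wrist','w4');t,n=snap('top','t4')
# predicted home plate corners (top z .035) vs. picture
for p in[(.109,.049,.035),(.109,-.049,.035)]: print('nose corner home top',proj(n,W(*p)).round(1),'wrist',proj(m,W(*p)).round(1))
g=cv2.cvtColor(t,cv2.COLOR_RGB2GRAY)
# gray profile along carrier x at y=+-.04 on z=.035, from x=.06..0.125
for y in(.04,-.04):
    xs=np.arange(.06,.122,.002);P=np.array([proj(n,W(x,y,.035)) for x in xs],np.float32)
    v=cv2.remap(t,P[None,:,0],P[None,:,1],1)[0].astype(int);print(y,[(int(1000*x),int(a[2]-a[1])) for x,a in zip(xs,v)])
E
```

```text
t 9.0 pos [0.5443 0.0723 0.016 ] loc [-0.0566  0.0004  0.016 ] rot [ 3.141 -0.    -0.202] F [-1.3 -0.1 -1.1] op 0.0001 0.7
nose corner home top [259.4 155.6] wrist [174.6 -75.2]
nose corner home top [294.6 162.5] wrist [386.4 -75. ]
0.04 [(60, 16), (62, 16), (64, 16), (66, 16), (68, 17), (70, 17), (72, 16), (74, 16), (76, 16), (78, 16), (80, 16), (82, 17), (84, 17), (86, 17), (88, 17), (90, 16), (92, 17), (94, 16), (96, 16), (98, 17), (100, 17), (102, 16), (104, 16), (106, 15), (108, 12), (110, 7), (112, 4), (114, 5), (116, 4), (118, 4), (120, 3)]
-0.04 [(60, 17), (62, 17), (64, 17), (66, 16), (68, 16), (70, 16), (72, 17), (74, 17), (76, 17), (78, 16), (80, 17), (82, 17), (84, 17), (86, 17), (88, 17), (90, 17), (92, 17), (94, 18), (96, 18), (98, 17), (100, 17), (102, 17), (104, 16), (106, 16), (108, 13), (110, 7), (112, 4), (114, 3), (116, 3), (118, 3), (120, 2)]
```

Call:
arm_command --moves '[[[0.001,0,0],[0,0,0],0],[[0.002,0,0],[0,0,0],0],[[0.002,0,0],[0,0,0],0],[[0.003,0,0],[0,0,0],0],[[0.003,0,0],[0,0,0],0]]'

```text
time: 9.6
tool_pos: [0.5446, 0.0722, 0.0161]
tool_rot: [3.141, 0.005, -0.202]
contact_force: [-10.3, 1.6, 6.3]
opening: 0.0004
grip_force: 5.0
```

The plate is home: the force rose to 10 N and the nose is at 0.109. I'll back off, then go above the knob.

Call:
arm_command --moves '[[[-0.01,0,0],[0,0,0],0],[[-0.03,0,0],[0,0,0],0],[[-0.05,0,-0.03],[0,0,0],0],[[-0.06,0,-0.075],[0,0,0],0.03],[[-0.06,0,-0.12],[0,0,0],0.06]]'

```text
time: 10.1
tool_pos: [0.4869, 0.0841, 0.1373]
tool_rot: [3.141, 0.001, -0.202]
contact_force: [1.0, -0.5, 0.5]
opening: 0.0115
grip_force: 0.0
```

Call:
arm_command --moves '[[[0,0,-0.015],[0,0,0],0.06],[[0,-0.045,-0.02],[0,0,0],0.06],[[0,-0.09,-0.02],[0,0,0],0.06],[[0,-0.13,-0.02],[0,0,0],0.06],[[0,-0.155,-0.02],[0,0,0],0.06]]'

```text
time: 10.6
tool_pos: [0.5203, 0.2385, 0.1565]
tool_rot: [-3.14, -0.002, -0.201]
contact_force: [-0.4, -0.5, 0.3]
opening: 0.0518
grip_force: 0.0
```

```bash
python3 - <<'E'
from h import *
K=[.4684,.2737]
plan(K+[.13],K+[.056])
im,m=snap('wrist','w5')
print('knob top pred in wrist',proj(m,K+[.111]),'holder foot',proj(m,K+[0]))
# plate check, unoccluded tail
t,n=snap('top','t5')
for y in(.045,-.045):
    xs=np.arange(-.075,-.03,.0015);P=np.array([proj(n,W(x,y,.035)) for x in xs],np.float32)
    v=cv2.remap(t,P[None,:,0],P[None,:,1],1)[0].astype(int);print(y,[(round(1000*x,1),int(a[2]-a[1])) for x,a in zip(xs,v)])
E
```

```text
t 10.6 pos [0.5203 0.2385 0.1565] loc [-0.1136  0.1583  0.1565] rot [-3.14e+00 -2.00e-03 -2.01e-01] F [-0.4 -0.5  0.3] op 0.0518 0.0
[0.4684 0.2737 0.13  ] -> [-0.0579 -0.0241  0.0264] [-0.0016 -0.0025  0.0016]
[0.4684 0.2737 0.056 ] -> [-0.0581 -0.024   0.1004] [-0.0016 -0.0025  0.0016]
knob top pred in wrist [251.74556536 283.50001806] holder foot [259.66694834 237.77673348]
0.045 [(np.float64(-75.0), 4), (np.float64(-73.5), 3), (np.float64(-72.0), 3), (np.float64(-70.5), 4), (np.float64(-69.0), 3), (np.float64(-67.5), 3), (np.float64(-66.0), 4), (np.float64(-64.5), 4), (np.float64(-63.0), 3), (np.float64(-61.5), 3), (np.float64(-60.0), 4), (np.float64(-58.5), 3), (np.float64(-57.0), 3), (np.float64(-55.5), 3), (np.float64(-54.0), 3), (np.float64(-52.5), 3), (np.float64(-51.0), 4), (np.float64(-49.5), 4), (np.float64(-48.0), 4), (np.float64(-46.5), 7), (np.float64(-45.0), 11), (np.float64(-43.5), 14), (np.float64(-42.0), 17), (np.float64(-40.5), 18), (np.float64(-39.0), 18), (np.float64(-37.5), 18), (np.float64(-36.0), 18), (np.float64(-34.5), 18), (np.float64(-33.0), 18), (np.float64(-31.5), 18)]
-0.045 [(np.float64(-75.0), 3), (np.float64(-73.5), 3), (np.float64(-72.0), 3), (np.float64(-70.5), 3), (np.float64(-69.0), 3), (np.float64(-67.5), 4), (np.float64(-66.0), 4), (np.float64(-64.5), 4), (np.float64(-63.0), 4), (np.float64(-61.5), 4), (np.float64(-60.0), 4), (np.float64(-58.5), 3), (np.float64(-57.0), 3), (np.float64(-55.5), 4), (np.float64(-54.0), 4), (np.float64(-52.5), 4), (np.float64(-51.0), 4), (np.float64(-49.5), 4), (np.float64(-48.0), 5), (np.float64(-46.5), 6), (np.float64(-45.0), 10), (np.float64(-43.5), 13), (np.float64(-42.0), 15), (np.float64(-40.5), 16), (np.float64(-39.0), 15), (np.float64(-37.5), 15), (np.float64(-36.0), 15), (np.float64(-34.5), 16), (np.float64(-33.0), 16), (np.float64(-31.5), 16)]
```

Call:
arm_command --moves '[[[-0.03,-0.012,0.01],[0,0,0],0.06],[[-0.058,-0.024,0.02],[0,0,0],0.06],[[-0.058,-0.024,0.025],[0,0,0],0.06],[[-0.058,-0.024,0.025],[0,0,0],0.06],[[-0.058,-0.024,0.025],[0,0,0],0.06]]'

```text
time: 11.2
tool_pos: [0.4686, 0.2701, 0.1316]
tool_rot: [-3.141, -0.002, -0.203]
contact_force: [0.0, 0.7, -0.0]
opening: 0.0598
grip_force: 0.0
```

```bash
python3 - <<'E'
from h import *
K=[.4684,.2737]
plan(K+[.13],K+[.056])
im,m=snap('wrist','w6')
s,n=snap('scene','s6')
T=robot.observe()['tool_pos']
print('w knob top',proj(m,K+[.111]),'bottom mouth',proj(m,K+[.06]),'tcp',proj(m,T));print('s knob',proj(n,K+[.0985]),'tcp',proj(n,T))
r=lambda i:cv2.resize(i,(400,300),interpolation=cv2.INTER_CUBIC)
cv2.imwrite('pics/m6.png',np.hstack([r(s[125:230,325:465]),r(im)])[:,:,::-1])
E
```

```text
t 11.2 pos [0.4686 0.2701 0.1316] loc [-0.1705  0.1789  0.1316] rot [-3.141e+00 -2.000e-03 -2.030e-01] F [ 0.   0.7 -0. ] op 0.0598 0.0
[0.4684 0.2737 0.13  ] -> [-0.0009 -0.0034  0.0016] [-0.0003 -0.0015 -0.0007]
[0.4684 0.2737 0.056 ] -> [-0.0011 -0.0034  0.0756] [-0.0003 -0.0015 -0.0007]
w knob top [274.56439406 232.79791283] bottom mouth [275.36715334 213.28518327] tcp [279.01466244 241.96177514]
s knob [390.22367391 183.56610465] tcp [391.1063    171.4252041]
```

View pics/m6.png

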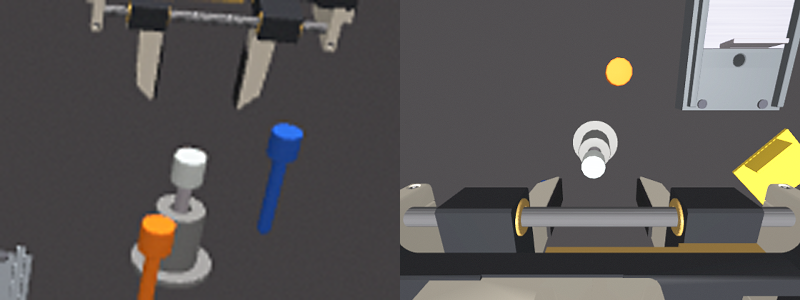

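The left panel shows the open fingers straddling the metal knob at (190,165), with the blue and orange pins clear. The right panel shows the knob at (593,167) and the free pin hole at (739,60). Next I'll refine both centres numerically.

```bash
python3 - <<'E'
from h import *
w=np.load('pics/w6.npz');im=w['im'];g=cv2.cvtColor(im,cv2.COLOR_RGB2GRAY)
def cc(mask,x0,y0):
    n,l,s,c=cv2.connectedComponentsWithStats(mask.astype(np.uint8));return [(s[i,4],s[i,:4].tolist(),(c[i]+[x0,y0]).round(2)) for i in range(1,n) if s[i,4]>40]
for th in(225,240):print('knob',cc(g[210:255,245:300]>th,245,210))
print(g[232,250:295:2])
sub=g[65:105,455:500]; print('hole',cc(sub<80,455,65)); print(g[84,460:492:2])
print('pred hole',proj(w,W(-.058,0,.03)))
for u,v in[(270,234)]:print(at_z(w,u,v,.111))
E
```

```text
knob [(np.int32(811), [9, 8, 33, 32], array([270.14, 233.49]))]
knob [(np.int32(789), [9, 9, 33, 30], array([270.17, 233.54]))]
[ 81  78 254 255 254 254 255 255 255 255 254 254 254 254 253 254 254 254
 254  82  81  81  82]
hole [(np.int32(200), [12, 11, 15, 17], array([474.07,  83.94]))]
[177 177 180 107  70  72  73  71  71  72  72  93 160 176 176 175]
pred hole [478.34201312  82.78786853]
[0.46814707 0.277253   0.111     ]
```

Call:
arm_command --moves '[[[-0.0015,-0.0065,0.005],[0,0,0],0.06],[[-0.0015,-0.0065,0.03],[0,0,0],0.06],[[-0.0015,-0.0065,0.055],[0,0,0],0.06],[[-0.0015,-0.0065,0.075],[0,0,0],0.06],[[-0.0015,-0.0065,0.08],[0,0,0],0.06]]'

```text
time: 11.8
tool_pos: [0.4662, 0.277, 0.0488]
tool_rot: [3.139, 0.003, -0.203]
contact_force: [-0.4, -0.3, -0.2]
opening: 0.0599
grip_force: 0.0
```

```bash
python3 - <<'E'
from h import *
plan()
w,m=snap('wrist','w7');g=cv2.cvtColor(w,cv2.COLOR_RGB2GRAY)
n,l,s,c=cv2.connectedComponentsWithStats((g>240).astype(np.uint8))
print([(s[i].tolist(),c[i].round(1)) for i in range(1,n) if s[i,4]>200])
T=np.array(robot.observe()['tool_pos']);print('tcp',proj(m,T),'tool axis at knob top',proj(m,T+[0,0,.111-T[2]]))
h=np.load('pics/w6.npz');print('wrist hole',at_z(h,474.07,83.94,.03),L(at_z(h,474.07,83.94,.03)))
E
```

```text
t 11.8 pos [0.4662 0.277  0.0488] loc [-0.1742  0.1852  0.0488] rot [ 3.139e+00  3.000e-03 -2.030e-01] F [-0.4 -0.3 -0.2] op 0.0599 0.0
[([503, 0, 57, 36, 1539], array([528.9,  15.3])), ([254, 265, 51, 25, 1014], array([278.8, 278.4]))]
tcp [278.87163703 241.92498126] tool axis at knob top [279.13748655 290.68452538]
wrist hole [0.54268214 0.07603326 0.03      ] [-0.05895636  0.00365644  0.03      ]
```

The knob is centred in the claw, so I'll close.

Call:
arm_command --moves '[[[0,0,0],[0,0,0],0.02],[[0,0,0],[0,0,0],0.01],[[0,0,0],[0,0,0],0.01],[[0,0,0],[0,0,0],0.01],[[0,0,0],[0,0,0],0.01]]' --squeeze 30

```text
time: 12.35
tool_pos: [0.4676, 0.2776, 0.0516]
tool_rot: [-3.141, -0.001, -0.202]
contact_force: [-0.1, -1.1, 2.1]
opening: 0.0253
grip_force: 30.0
```

```bash
python3 -c "
from h import *
plan()"
```

```text
t 12.35 pos [0.4676 0.2776 0.0516] loc [-0.173   0.186   0.0516] rot [-3.141e+00 -1.000e-03 -2.020e-01] F [-0.1 -1.1  2.1] op 0.0253 30.0
```

Call:
arm_command --moves '[[[0,0,-0.01],[0,0,0],0.01],[[0,0,-0.03],[0,0,0],0.01],[[0,0,-0.05],[0,0,0],0.01],[[0,0,-0.07],[0,0,0],0.01],[[0,0,-0.085],[0,0,0],0.01]]'

```text
time: 12.85
tool_pos: [0.4677, 0.2777, 0.1381]
tool_rot: [-3.141, -0.001, -0.202]
contact_force: [1.1, -0.0, -1.7]
opening: 0.0256
grip_force: 30.0
```

```bash
python3 -c "
from h import *
plan(list(W(-.058,0,.1366)),[.543,.0755,.1366])"
```

```text
t 12.85 pos [0.4677 0.2777 0.1381] loc [-0.173   0.1861  0.1381] rot [-3.141e+00 -1.000e-03 -2.020e-01] F [ 1.1 -0.  -1.7] op 0.0256 30.0
[0.5429 0.0723 0.1366] -> [0.1149 0.1862 0.0015] [-0.0009 -0.0014  0.0002]
[0.543  0.0755 0.1366] -> [0.1144 0.183  0.0015] [-0.0009 -0.0014  0.0002]
```

Call:
arm_command --moves '[[[0.025,0.04,0],[0,0,0],0.01],[[0.05,0.08,0],[0,0,0],0.01],[[0.075,0.12,0],[0,0,0],0.01],[[0.1,0.16,0],[0,0,0],0.01],[[0.1135,0.1825,0],[0,0,0],0.01]]'

```text
time: 13.35
tool_pos: [0.5429, 0.0727, 0.1369]
tool_rot: [3.141, -0.001, -0.204]
contact_force: [0.2, 0.8, -1.3]
opening: 0.0253
grip_force: 30.0
```

Call:
arm_command --moves '[[[0,0,0],[0,0,0],0.01],[[0,0,0.01],[0,0,0],0.01],[[0,0,0.02],[0,0,0],0.01],[[0,0,0.03],[0,0,0],0.01],[[0,0,0.03],[0,0,0],0.01]]'

```text
time: 13.85
tool_pos: [0.5402, 0.0769, 0.1041]
tool_rot: [3.141, 0.004, -0.201]
contact_force: [-0.4, 0.2, -0.5]
opening: 0.0253
grip_force: 30.0
```

```bash
python3 - <<'E'
from h import *
plan([.5421,.0760,.1066])
w,m=snap('wrist','w8');t,n=snap('top','t8');s,k=snap('scene','s8')
T=np.array(robot.observe()['tool_pos'])
print('foot pred w',proj(m,[T[0],T[1],.06]),'s',proj(k,[.5429,.0722,.06]),'hole w',proj(m,[.5427,.076,.03]),'lip top',proj(m,W(-.045,0,.065)))
g=cv2.cvtColor(w,cv2.COLOR_RGB2GRAY)
print('rows'); 
for r in range(180,270,6): print(r,g[r,235:323:4].tolist())
g=cv2.cvtColor(s,cv2.COLOR_RGB2GRAY)
for r in range(180,222,3): print(r,g[r,290:330:2].tolist())
E
```

```text
t 13.85 pos [0.5402 0.0769 0.1041] loc [-0.0616  0.0041  0.1041] rot [ 3.141  0.004 -0.201] F [-0.4  0.2 -0.5] op 0.0253 30.0
[0.5421 0.076  0.1066] -> [ 0.002   0.0006 -0.0025] [0.0009 0.004  0.0018]
foot pred w [279.24800364 219.49700967] s [305.56238348 215.88297676] hole w [279.5350921  208.39292732] lip top [284.29581441 203.7095935 ]
rows
180 [226, 225, 226, 227, 226, 227, 227, 227, 228, 227, 226, 227, 228, 228, 228, 228, 228, 228, 228, 227, 228, 228]
186 [229, 229, 229, 229, 229, 229, 229, 230, 230, 230, 230, 230, 230, 230, 230, 230, 230, 230, 229, 229, 228, 228]
192 [232, 233, 233, 107, 107, 107, 106, 107, 107, 106, 107, 107, 105, 104, 105, 106, 105, 105, 104, 102, 229, 230]
198 [169, 168, 126, 110, 109, 110, 107, 109, 108, 108, 108, 107, 108, 107, 107, 106, 106, 106, 106, 105, 104, 169]
204 [170, 171, 190, 201, 202, 201, 201, 202, 202, 203, 204, 201, 200, 180, 201, 199, 199, 197, 199, 197, 197, 171]
210 [170, 168, 170, 170, 171, 171, 170, 171, 172, 166, 69, 69, 69, 63, 174, 172, 172, 171, 170, 172, 170, 169]
216 [167, 168, 169, 168, 170, 170, 169, 169, 170, 172, 161, 101, 11
[... 1583 characters left out ...]
66, 66, 67, 65, 66, 66, 64, 66]
201 [69, 64, 64, 66, 66, 66, 66, 66, 117, 119, 75, 65, 66, 64, 65, 67, 66, 66, 66, 66]
204 [66, 65, 66, 66, 67, 65, 66, 66, 117, 117, 71, 66, 66, 66, 67, 65, 67, 66, 66, 66]
207 [65, 65, 66, 66, 65, 67, 65, 73, 118, 117, 60, 66, 66, 66, 65, 65, 66, 66, 65, 67]
210 [114, 114, 122, 140, 140, 139, 118, 95, 118, 114, 58, 61, 63, 64, 66, 64, 65, 65, 67, 64]
213 [143, 139, 143, 142, 141, 141, 142, 111, 115, 110, 144, 143, 143, 144, 142, 138, 139, 112, 110, 119]
216 [142, 115, 154, 137, 137, 138, 139, 138, 109, 113, 143, 142, 141, 143, 141, 142, 143, 115, 97, 144]
219 [142, 121, 114, 122, 131, 141, 127, 159, 189, 234, 225, 224, 199, 201, 159, 140, 142, 141, 143, 142]
```

```bash
python3 - <<'E'
from h import *
plan()
w,m=snap('wrist','w9');g=cv2.cvtColor(w,cv2.COLOR_RGB2GRAY)
T=np.array(robot.observe()['tool_pos']);zf=.006+T[2]-.0516
for r in range(199,226,1): print(r,g[r,266:296:1].tolist())
th=np.linspace(0,2*np.pi,9)[:-1]
print('zf',zf)
f=proj(m,[T[0],T[1],zf]);print('foot ctr pred',f,[proj(m,[T[0]+.006*np.cos(a)*0+.006*np.cos(a+YAW),T[1]+.006*np.sin(a+YAW),zf]).round(1).tolist() for a in(0,np.pi/2,np.pi,-np.pi/2)])
h=[.5427,.076];print('hole',proj(m,h+[.03]),[proj(m,[h[0]+.0075*np.cos(a+YAW),h[1]+.0075*np.sin(a+YAW),.03]).round(1).tolist() for a in(0,np.pi/2,np.pi,-np.pi/2)])
E
```

```text
t 14.0 pos [0.5419 0.0765 0.1061] loc [-0.0598  0.0039  0.1061] rot [ 3.141 -0.    -0.201] F [-0.6 -0.5 -0.9] op 0.025 30.0
199 [107, 107, 108, 106, 106, 106, 109, 107, 106, 105, 107, 107, 106, 105, 108, 106, 106, 106, 107, 106, 105, 109, 107, 105, 106, 105, 106, 106, 107, 106]
200 [173, 171, 171, 171, 171, 172, 171, 171, 172, 169, 172, 172, 172, 171, 169, 171, 170, 171, 170, 169, 170, 170, 170, 169, 169, 170, 168, 170, 169, 169]
201 [223, 224, 223, 223, 223, 223, 224, 223, 223, 223, 223, 223, 223, 223, 223, 223, 222, 222, 221, 221, 220, 222, 222, 222, 222, 223, 221, 221, 222, 222]
202 [229, 228, 228, 228, 228, 228, 229, 228, 228, 229, 229, 229, 228, 228, 229, 228, 228, 228, 228, 228, 227, 228, 227, 227, 227, 227, 228, 227, 227, 228]
203 [228, 227, 229, 228, 228, 228, 228, 228, 228, 228, 228, 227, 228, 228, 227, 228, 227, 228, 227, 227, 228, 227, 227, 227, 227, 227, 227, 228, 226, 227]
204 [230, 230, 230, 230, 229, 229, 230, 230, 230, 228, 229, 229, 228, 229, 228, 229, 229, 229, 228, 229, 229, 228, 228, 228, 229, 228, 228, 228, 228, 227]
205 [228, 227, 228, 229, 228, 229, 230, 231, 2
[... 2636 characters left out ...]
6, 165]
223 [165, 165, 165, 166, 166, 169, 132, 103, 101, 104, 106, 106, 109, 109, 109, 108, 108, 108, 108, 106, 105, 154, 167, 167, 165, 165, 165, 165, 166, 165]
224 [167, 165, 166, 164, 166, 170, 126, 99, 103, 105, 106, 107, 109, 110, 110, 108, 108, 109, 108, 105, 101, 153, 168, 165, 165, 167, 166, 165, 165, 165]
225 [165, 165, 166, 164, 167, 170, 123, 100, 103, 105, 107, 108, 110, 111, 110, 107, 107, 108, 108, 106, 102, 153, 169, 166, 164, 166, 165, 164, 165, 166]
zf 0.060787783173515055
foot ctr pred [279.25264221 220.99066016] [[279.3, 214.1], [272.0, 221.0], [279.2, 227.8], [286.5, 221.0]]
hole [279.46154323 209.88433719] [[279.5, 202.0], [271.4, 209.9], [279.4, 217.6], [287.6, 209.9]]
```

Foot and hole are nearly aligned in the wrist view (foot 279.5, hole 280.5). I'll correct by about 1 mm and descend slowly.

Call:
arm_command --moves '[[[0.0007,0.001,0.005],[0,0,0],0.01],[[0.0007,0.001,0.011],[0,0,0],0.01],[[0.0007,0.001,0.017],[0,0,0],0.01],[[0.0007,0.001,0.022],[0,0,0],0.01],[[0.0007,0.001,0.026],[0,0,0],0.01]]'

```text
time: 14.55
tool_pos: [0.5422, 0.0748, 0.0794]
tool_rot: [3.141, 0.001, -0.202]
contact_force: [-0.5, 0.4, -1.7]
opening: 0.0253
grip_force: 30.0
```

Call:
arm_command --moves '[[[0,0,0.002],[0,0,0],0.01],[[0,0,0.004],[0,0,0],0.01],[[0,0,0.006],[0,0,0],0.01],[[0,0,0.008],[0,0,0],0.01],[[0,0,0.01],[0,0,0],0.01]]'

```text
time: 15.05
tool_pos: [0.5425, 0.0748, 0.0701]
tool_rot: [3.142, -0.0, -0.202]
contact_force: [-0.9, 0.2, -0.1]
opening: 0.0258
grip_force: 30.0
```

```bash
python3 -c "
from h import *
plan()"
```

```text
t 15.05 pos [0.5425 0.0748 0.0701] loc [-0.0589  0.0025  0.0701] rot [ 3.142 -0.    -0.202] F [-0.9  0.2 -0.1] op 0.0258 30.0
```

Call:
arm_command --moves '[[[0,0,0.003],[0,0,0],0.01],[[0,0,0.006],[0,0,0],0.01],[[0,0,0.009],[0,0,0],0.01],[[0,0,0.012],[0,0,0],0.01],[[0,0,0.015],[0,0,0],0.01]]'

```text
time: 15.55
tool_pos: [0.5424, 0.0748, 0.0549]
tool_rot: [3.141, 0.0, -0.202]
contact_force: [-0.2, -0.7, -1.9]
opening: 0.0253
grip_force: 30.0
```

Call:
arm_command --moves '[[[0,0,0.001],[0,0,0],0.01],[[0,0,0.002],[0,0,0],0.01],[[0,0,0.003],[0,0,0],0.01],[[0,0,0.004],[0,0,0],0.01],[[0,0,0.005],[0,0,0],0.01]]'

```text
time: 16.05
tool_pos: [0.5425, 0.0748, 0.0501]
tool_rot: [3.141, -0.0, -0.202]
contact_force: [0.6, -0.1, -1.0]
opening: 0.0251
grip_force: 30.0
```

Call:
arm_command --moves '[[[0,0,0.0005],[0,0,0],0.01],[[0,0,0.001],[0,0,0],0.01],[[0,0,0.0015],[0,0,0],0.01],[[0,0,0.0015],[0,0,0],0.01],[[0,0,0.0015],[0,0,0],0.01]]'

```text
time: 16.55
tool_pos: [0.5429, 0.0748, 0.0495]
tool_rot: [-3.141, -0.002, -0.202]
contact_force: [-1.7, -0.2, 5.5]
opening: 0.0254
grip_force: 30.0
```

It has bottomed out (5.5 N at a foot height of about 4 mm). I'll release and rise.

Call:
arm_command --moves '[[[0,0,0],[0,0,0],0.03],[[0,0,0],[0,0,0],0.05],[[0,0,0],[0,0,0],0.06],[[0,0,0],[0,0,0],0.06],[[0,0,0],[0,0,0],0.06]]'

```text
time: 17.05
tool_pos: [0.5423, 0.0748, 0.0485]
tool_rot: [3.141, 0.0, -0.202]
contact_force: [-0.2, 0.4, 0.9]
opening: 0.0571
grip_force: 0.0
```

Call:
arm_command --moves '[[[0,0,-0.01],[0,0,0],0.06],[[0,0,-0.03],[0,0,0],0.06],[[0,0,-0.06],[0,0,0],0.06],[[0,0,-0.1],[0,0,0],0.06],[[0,0,-0.12],[0,0,0],0.06]]'

```text
time: 17.55
tool_pos: [0.5437, 0.0749, 0.1728]
tool_rot: [-3.141, -0.005, -0.202]
contact_force: [0.2, -0.4, 0.7]
opening: 0.0598
grip_force: 0.0
```

Call:
arm_command --moves '[[[-0.04,0,-0.01],[0,0,0],0.06],[[-0.08,0,-0.01],[0,0,0],0.06],[[-0.1,0,-0.01],[0,0,0],0.06],[[-0.1,0,-0.01],[0,0,0],0.06],[[-0.1,0,-0.01],[0,0,0],0.06]]'

```text
time: 18.05
tool_pos: [0.4453, 0.0949, 0.1796]
tool_rot: [-3.141, -0.002, -0.202]
contact_force: [1.1, 0.4, 0.0]
opening: 0.0599
grip_force: 0.0
```

```bash
python3 - <<'E'
from h import *
plan()
t,n=snap('top','t9');s,k=snap('scene','s9')
def blob(im,m,box,th):
    x0,y0,x1,y1=box;g=cv2.cvtColor(im,cv2.COLOR_RGB2GRAY)[y0:y1,x0:x1]
    N,l,st,c=cv2.connectedComponentsWithStats((g>th).astype(np.uint8));return [(st[i].tolist(),(c[i]+[x0,y0]).round(1).tolist()) for i in range(1,N) if st[i,4]>15]
p=proj(n,[.5429,.0722,.109]);q=proj(k,[.5429,.0722,.0965]);print('knob pred top',p,'scene',q)
a,b=p.astype(int);print(blob(t,n,(a-14,b-14,a+14,b+14),215))
a,b=q.astype(int);print(blob(s,k,(a-14,b-14,a+14,b+14),200))
# unchanged bystanders: compare start/finish patches
for f,A,B,bs in[('scene','s0',s,dict(beaker=(110,175,165,235),jarL=(90,228,150,298),jarR=(402,242,452,300),jarF=(318,294,366,350),orange=(368,196,392,246),blue=(414,164,436,210),yellow=(236,168,302,208))),('top','t0',t,dict(beaker=(392,215,436,256),jarR=(384,142,428,184)))]:
    A=np.load(f'pics/{A}.npz')['im']
    for nme,(x0,y0,x1,y1) in bs.items(): print(f,nme,int((np.abs(A[y0:y1,x0:x1].astype(int)-B[y0:y1,x0:x1]).sum(2)>90).sum()))
for y in(.045,-.045):
    xs=np.r_[np.arange(-.051,-.036,.0015),np.arange(.1,.117,.0015)];P=np.array([proj(n,W(x,y,.035)) for x in xs],np.float32)
    v=cv2.remap(t,P[None,:,0],P[None,:,1],1)[0].astype(int);print(y,[(round(float(1000*x),1),int(a[2]-a[1])) for x,a in zip(xs,v)])
E
```

```text
t 18.05 pos [0.4453 0.0949 0.1796] loc [-0.1582  0.0026  0.1796] rot [-3.141e+00 -2.000e-03 -2.020e-01] F [1.1 0.4 0. ] op 0.0599 0.0
knob pred top [263.74184114 217.23046046] scene [306.29708311 202.59559679]
[([11, 10, 9, 9, 64], [263.8, 217.0])]
[([2, 4, 5, 6, 19], [295.4, 194.4]), ([9, 8, 12, 6, 58], [306.5, 198.5])]
scene beaker 0
scene jarL 0
scene jarR 0
scene jarF 0
scene orange 3
scene blue 0
scene yellow 32
top beaker 0
top jarR 0
0.045 [(-51.0, 3), (-49.5, 3), (-48.0, 4), (-46.5, 7), (-45.0, 11), (-43.5, 14), (-42.0, 17), (-40.5, 18), (-39.0, 18), (-37.5, 17), (100.0, 17), (101.5, 17), (103.0, 17), (104.5, 17), (106.0, 17), (107.5, 15), (109.0, 13), (110.5, 7), (112.0, 4), (113.5, 4), (115.0, 4), (116.5, 4)]
-0.045 [(-51.0, 4), (-49.5, 4), (-48.0, 5), (-46.5, 7), (-45.0, 11), (-43.5, 13), (-42.0, 15), (-40.5, 15), (-39.0, 16), (-37.5, 15), (100.0, 16), (101.5, 16), (103.0, 17), (104.5, 16), (106.0, 16), (107.5, 14), (109.0, 11), (110.5, 7), (112.0, 4), (113.5, 4), (115.0, 4), (116.5, 3)]
```

```bash
python3 -c "
from cell import robot
print(robot.hand_in())"
```

```text
the job is handed in; nothing more can be done
None
```

The plate is home and flat under the stud's head, the lock pin is seated to the bottom of its hole and released, the beaker and jars are unmoved, and the job was handed in at about 18 s; the judge's verdict was not shown.

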